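Shut the blast gate and unclip the filter cassette of the bench dust extractor

TASK

Take the filter cassette out of the bench dust extractor for inspection. First push the blast gate in the intake duct fully down, so that no dust falls back out of the duct; only then squeeze the cassette's two side catches together and lift it straight up, upright, until all of it is well clear above the extractor (a few centimetres). Do not knock over the oil bottle or the weight beside the gate. Finish while still holding the cassette up by its squeezed catches: do not put it down or let go.

Things in the scene. Friction and masses are not known exactly. Their poses are not given: they have to be found in the camera images.
- extractor: Grey bench dust extractor, fixed: a box with a flat white cover plate 120 mm above the bench. Origin on the bench below the centre of the filter well in the cover; x points away from the front panel (louvres, knob), y to the side with the intake, z up. The box reaches 85 mm to -x, +x and -y, 88 mm to +y; beyond that the duct, gate frame and a black nozzle reach y = +173 mm.
- gate (a joint): Height in m of the blast gate's steel blade above its shut position: 0 = fully down on a hard stop (shut), 0.065 = wide open. It slides vertically in an upright aluminium frame (86 mm along x, 17 mm along y, middle at extractor y = +125 mm, top 124 mm above the bench), stays where it is left and takes about 3 N to move.
- gate_grip (a point): Centre of the black grip on top of the gate's blade: a bar 42 (x) x 12 (y) x 30 (z) mm over a 6 mm thick, 12 mm high stem; axes as the extractor's; pinch it along y from above. With the gate shut this point is 153 mm above the bench, 29 mm above the gate frame's top; with the gate open it is higher by gate.
- cassette_grip (a point): Midway between the finger pads of the filter cassette's two catches; axes as the extractor's. Black with white pleats, 108 mm tall, 0.2 to 0.4 kg: underside 88 mm below this point, catch ends 20 mm above, head between the catches 37 (x) x 27 (y) mm ending 12 mm above. Seated, the point is 148 mm above the bench; a flange 64 mm along y lies 23 mm below it on the cover and 60 mm sit in the well.
- catch_left (a joint): Angle in rad of the grey catch on the cassette's +y side, a sprung lever 20 mm wide (x), hinged near the underside, its pad 40 mm high, centred at cassette_grip's height. 0 = at rest, leaning out, hooked under the cover; 0.12 = fully in on its stop, hook surely free (from 0.10). The pads' outer faces are 61 mm apart at rest, 41 mm apart and parallel when squeezed. Spring 2 N at rest, 7 N squeezed.
- catch_right (a joint): The same for the like catch on the cassette's -y side; the fingers squeeze both towards each other along y.
- oil_bottle: Small white oil bottle with a red spout, 41 mm across, 113 mm tall, loose on the bench in front (-x) of the blast gate and nozzle, within 80 mm of them. Origin at the centre of its underside.
- weight: Brass calibration weight with a knob on top, 38 mm across, 70 mm tall, loose on the bench in front (-x) of the blast gate and nozzle, within 80 mm of them. Origin at the centre of its underside.
Mind the look-alikes: they are no part of the job. Of the things like the weight, leave any that is pink; of the rest the smaller one is meant.

How it is judged:
On the way, in this order (a step that is already met when the one before it is completed fails the run):
1. the blast gate is fully down while the cassette is still seated (value of joint gate below 0.005 m and z of cassette_grip in the frame of extractor below 0.16 m), for 0.2 s.
2. the cassette is lifted clear above the extractor by its squeezed catches (z of cassette_grip in the frame of extractor above 0.218 m and value of joint each of catch_left, catch_right above 0.06 rad), for 0.2 s.
At the end, for the whole second after the job is handed in: The gate is within 5 mm of fully down; the cassette hangs upright (within 15 degrees) in the fingers, its underside at least 10 mm above the extractor's cover, both catches held squeezed (over 0.06 rad) by the fingers; oil bottle and weight stand upright (all of step 2 and value of joint gate below 0.005 m and angle between cassette_grip's own z axis and vertical below 0.26 rad and contact force between the fingers and catch_left above 1 N and contact force between the fingers and catch_right above 1 N and angle between each of oil_bottle, weight's own z axis and vertical below 0.3 rad); the arm keeps its last pose, push and grip.
It fails at once if the cassette is pulled up out of its seat (over 15 mm) while the gate is open (z of cassette_grip in the frame of extractor above 0.163 m and value of joint gate above 0.01 m).
It fails at once if the oil bottle or the weight is knocked over (angle between any of oil_bottle, weight's own z axis and vertical above 0.6 rad).
It also fails if it takes over 42 s, if anything falls off the work surface, if the arm or the gripper's body presses on something with over 40 N, if the wrist force passes 120 N, or if a joint passes its speed limit or range.

ROBOT

A 6-joint arm with a two-finger parallel gripper is mounted at the origin on a cart in front of the work surface, level with it; the furniture and walls round the work are solid. World frame = base frame: x ahead of the robot, y to its left, z up, the work surface at z = 0. Lengths are in m, angles in rad, forces in N, time in s.
With the tool pointing down it reaches from about 0.3 to 0.75 m from the base axis. Payload 8.5 kg.
Tool frame: the origin (TCP) lies between the finger pads; the fingertips stand 17 mm ahead of it and the grasp point (between the pads) lies 2 mm behind it (finger_overhang is the distance from the TCP to the fingertips, in m); z points along the fingers, y is the line along which they close (so a half turn about z gives the same grasp; the last joint's range is limited). The gripper opens to 85 mm and grips with 20 to 120 N. Pads are 22 mm wide; open, the fingers measure 114 mm over their backs; the gripper's body (76 mm by 85 mm) begins 54 mm behind the grasp point. The pads swing forward as they close: fully open they stand 13 mm farther back than shut.
Start: joints at [0.931, 0.381, 1.297, -0, 1.464, -0.215], TCP at [0.227, 0.501, 0.248] pointing down, gripper open.
Joint ranges: [-3.11, 3.11], [-0.89, 2.33], [0.22, 2.48], [-1.42, 4.56], [0.17, 2.85], [-2.88, 2.88]. Speed limits (rad/s): [2.39, 2.39, 3.14, 3.14, 3.14, 3.14].

INTERFACE

Orientations are given as a unit quaternion [x, y, z, w].
In Python, from workcell import get_state, read_camera, sign_off, finger_overhang gives the robot as it stands.
- The arm moves only by the tool jog_arm, never from a script. Its argument "plan" is a list of rows, each a list of 7 numbers: the shift along the tool's x, y, z in m, then the turn, a rotation vector about the tool's x, y, z in rad, then the opening, from -1 (shut) to 1 (fully open). A call has 1 to 20 rows; each row shifts and turns the commanded pose from where the row before left it, along the tool's axes as they then stand; what a row does not reach is not made up. A row lasts 1/8 s, in which the tool goes at most 62.5 mm and 10.7 degrees, less where a joint would pass 70% of its speed; a pose out of reach is approached as far as the arm can. A call with a gripper value outside its range is refused whole. The fingers move at their own pace and stop on an object; "grip_force" is the grip in N (left out, the last holds). Time passes only in rows, so rows that do not move let the fingers close. It gives the time, the measured TCP pose, the force, the opening and the grip force at its end, in the units of the state.
- get_state(): the state, without advancing time (a new reading comes with each control period).
- read_camera(name): name is "scene" or "top"; returns a dict with "img" (420x560x3 uint8, red, green, blue), "fx", "fy", "cx", "cy" (pixels), "distortion" ([k1, k2, p1, p2, k3] as OpenCV has them; the pictures are not rectified), "world_from_camera" (4x4, takes a point from camera to world coordinates). Camera axes: x right, y up, looking along -z (the intrinsics and any distortion apply to the point x, -y, -z); pixel columns grow to the right and rows downward; lengths in m; the calibration is good to about 2 mm. A picture is of the moment at which its call begins. There is no depth.
- sign_off(): hands the job in; it is judged then, once.
The state is a dict: "time_s": time; "joints": joint angles; "qvel": joint speeds; "joint_efforts": joint torques, N m; "tool_pos": TCP position; "tcp_rot": TCP orientation; "wrist_force": force on the tool from outside, world axes, zero at the start; "moment": the same for the moment, N m; "finger_gap": opening from 0.0 (shut) to 1.0 (fully open); "gripper_force": force on a finger pad.
Only numpy, scipy, OpenCV 4.12 (cv2) and the standard library are available. Lean on these libraries where they do the work, as an engineer would, in place of code of your own. Each camera call takes 0.05 s, during which the arm holds its last target. There are 200 camera calls.

## Working session

There is one attempt and no reset: what is moved stays moved. The work goes in short steps, Python scripts to look and compute and a tool call to move; the robot and the scene stay as the last step left them, time stands still between calls to the robot, and variables do not carry over. Pictures are saved under pics/ and viewed, at most 10 in all, crops included, and the job is handed in when it is done.

Besides the shell and the picture viewer there is one more tool, called after ">>>" as a command line: name --pt "numbers of a row" for each row, then --argument value for the rest. jog_arm: Moves the arm, as the interface text tells. Its arguments: {"type":"object","properties":{"plan":{"type":"array","items":{"type":"array","items":{"type":"number"}}},"grip_force":{"type":"number"}},"required":["plan"]}

```bash
mkdir -p pics; cat > h.py <<'E'
import numpy as np, cv2
from workcell import get_state, read_camera, sign_off, finger_overhang
E
python3 - <<'E'
from h import *
import pickle
s=get_state(); print(s)
d={}
for n in("scene","top"):
    c=read_camera(n); d[n]=c; cv2.imwrite(f"pics/{n}0.png",cv2.resize(c["img"][:,:,::-1],(800,600),interpolation=cv2.INTER_CUBIC))
    print(n,c["fx"],c["fy"],c["cx"],c["cy"],c["distortion"],np.round(c["world_from_camera"],3).tolist())
pickle.dump(d,open("c0.pkl","wb"))
E
```

```text
{'time_s': 0.0, 'joints': array([ 9.30694727e-01,  3.81188689e-01,  1.29826170e+00,  2.03908756e-05,
        1.46361024e+00, -2.15299619e-01]), 'qvel': array([-0.00169375,  0.00141715,  0.00107796,  0.00038736, -0.0005658 ,
       -0.00127532]), 'joint_efforts': array([-5.54900216e-04, -4.48452294e+01, -2.31282181e+01, -1.79414296e-04,
        4.70447194e-03,  1.27306592e-05]), 'tool_pos': array([0.22650845, 0.50089428, 0.24771538]), 'tcp_rot': array([ 2.10808556e-01,  9.77527091e-01, -6.63666560e-04, -3.13665930e-04]), 'wrist_force': array([ 0.45032414, -0.19447067,  0.7482214 ]), 'moment': array([ 0.01267062,  0.03035981, -0.00165156]), 'gripper_force': 0.0, 'finger_gap': 1.0063276713460438}
scene 466.89002122548357 466.89002122548357 278.5294846092503 207.70763977922417 [-0.06369626  0.          0.          0.          0.        ] [[0.189, 0.832, -0.522, 0.146], [-0.982, 0.167, -0.089, -0.205], [0.013, 0.53, 0.848, 0.894], [0.0, 0.0, 0.0, 1.0]]
top 517.2851401859792 517.2851401859792 278.95211167644203 207.60333985257415 [-0.00504142  0.          0.          0.          0.        ] [[-0.023, 0.994, -0.111, 0.487], [-1.0, -0.024, -0.01, -0.115], [-0.013, 0.111, 0.994, 0.961], [0.0, 0.0, 0.0, 1.0]]
```

View pics/scene0.png

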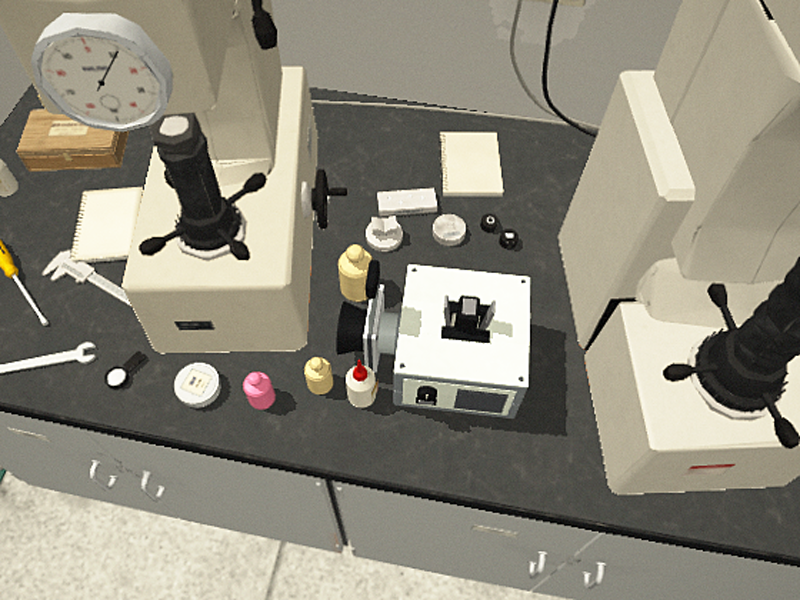

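View pics/top0.png

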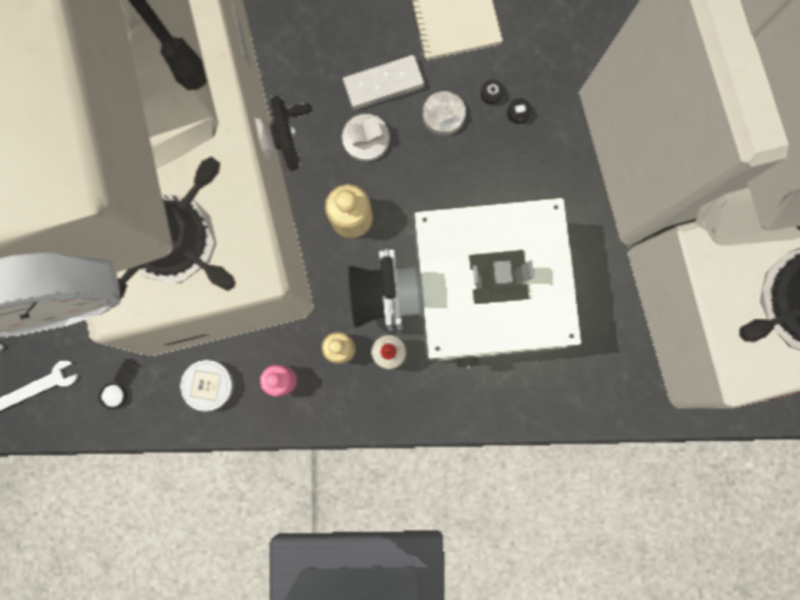

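The scene view shows the extractor with its white cover at about (465,325), the gate frame at (375,325) and its black grip at (373,275). The cassette is at (468,315) and the oil bottle at (360,383). There are three weight-like things: pink (259,390), small brass (318,375) and large brass (355,272). The small brass one in front of the gate is the weight meant, since pink is excluded and it is the smaller of the other two. I'll confirm that in a crop.

```bash
python3 - <<'E'
from h import *
import pickle
d=pickle.load(open("c0.pkl","rb"))
# crops: top x 225..415,y 135..265 (x4); scene x 215..380,y 165..295
for n,(x,y,w,h,k) in dict(top=(222,130,190,140,4.2),scene=(205,160,175,135,4.4)).items():
    im=d[n]["img"][y:y+h,x:x+w,::-1]
    im=cv2.resize(im,None,fx=k,fy=k,interpolation=cv2.INTER_CUBIC)
    for g in range(0,w,20): cv2.putText(im,str(x+g),(int(g*k),10),0,.35,(0,0,255),1); cv2.line(im,(int(g*k),12),(int(g*k),18),(0,0,255),1)
    for g in range(0,h,20): cv2.putText(im,str(y+g),(0,int(g*k)+4),0,.35,(0,0,255),1)
    cv2.imwrite(f"pics/{n}_crop.png",im); print(im.shape)
E
```

```text
(588, 798, 3)
(594, 770, 3)
```

View pics/top_crop.png

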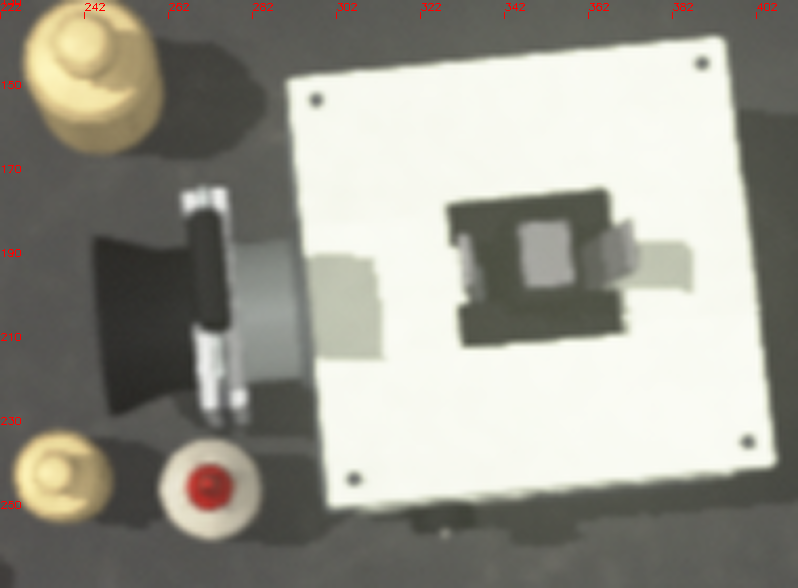

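View pics/scene_crop.png

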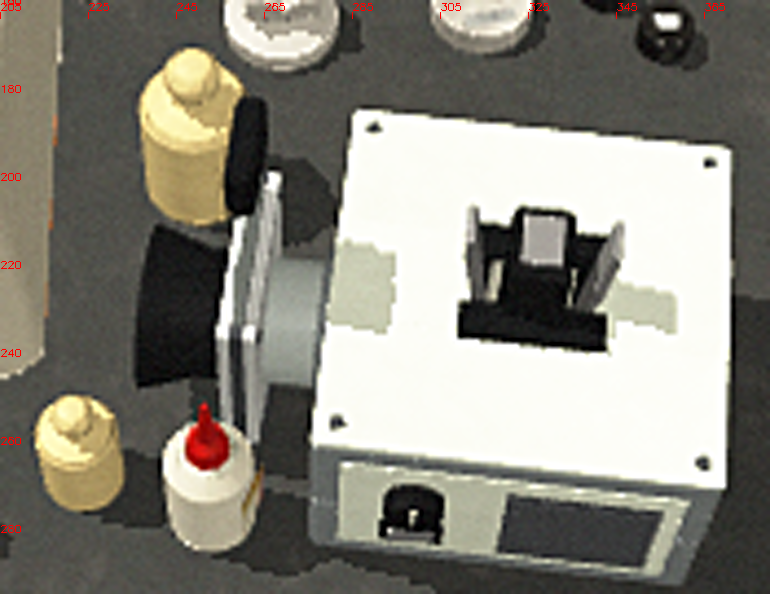

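The enlarged crop confirms the choice: the small brass weight is at top-view pixel (236,243), next to the oil bottle at (272,246) and in front of the gate. The grip is well above the frame, so the gate is open. Next I fit the extractor pose from the cover corners.

```bash
cat >> h.py <<'E'
import pickle
from scipy.optimize import least_squares
from scipy.spatial.transform import Rotation as R
def proj(c,P):
    T=np.linalg.inv(c["world_from_camera"]); q=(T[:3,:3]@np.atleast_2d(P).T).T+T[:3,3]
    q=q*[1,-1,-1]
    K=np.array([[c["fx"],0,c["cx"]],[0,c["fy"],c["cy"]],[0,0,1]])
    return cv2.projectPoints(q,np.zeros(3),np.zeros(3),K,np.array(c["distortion"],float))[0][:,0]
def ray(c,uv,z):
    f=lambda p:proj(c,[p[0],p[1],z])[0]-uv
    return least_squares(f,[.45,-.1]).x
def ext(p,L):
    c,s=np.cos(p[2]),np.sin(p[2]); L=np.atleast_2d(L)
    return np.c_[p[0]+c*L[:,0]-s*L[:,1],p[1]+s*L[:,0]+c*L[:,1],L[:,2]]
E
python3 - <<'E'
from h import *
d=pickle.load(open("c0.pkl","rb"))
top=np.array([[289,78],[724,37],[777,464],[328,508]])/4.2+[222,130]
sc=np.array([[352,110],[732,148],[723,487],[312,447]])/4.4+[205,160]
C=np.array([[.085,.088],[.085,-.085],[-.085,-.085],[-.085,.088]])
L=np.c_[C,[.12]*4]
for use in("top","scene","both"):
    def f(p):
        r=[]
        if use!="scene": r.append(proj(d["top"],ext(p,L))-top)
        if use!="top": r.append(proj(d["scene"],ext(p,L))-sc)
        return np.ravel(r)
    p=least_squares(f,[.48,-.15,0]).x; print(use,np.round(p,4),np.round(f(p),1))
gt=np.array([209,269])/4.2+[222,130]; gs=np.array([247,155])/4.4+[205,160]
# grip centre, free z and offset
def g(q): return np.r_[proj(d["top"],ext(p,[q[0],.125,q[1]]))[0]-gt, proj(d["scene"],ext(p,[q[0],.125,q[1]]))[0]-gs]
q=least_squares(g,[0,.2]).x; print("grip x,z",q,"res",g(q))
for n in d:
  print(n,"grip seats",proj(d[n],ext(p,[[0,0,.148],[0,.125,.153],[0,.125,.218]])).round(1).tolist())
for nm,uv,h in(("oil spout",(209,487),.113),("weight",(54,474),.07)):
    w=ray(d["top"],np.array(uv)/4.2+[222,130],h); print(nm,w)
for nm,uv,h in(("oil",(205,405),.113),("weight",(73,400),.07)):
    print(nm,ray(d["scene"],np.array(uv)/4.4+[205,160],h))
print("counter edge",ray(d["top"],[300*.7,450*.7],0),"big machine right-front corner z~.2", ray(d["top"],[312*.7,305*.7],.25), "rightmachine corner",ray(d["top"],[628*.7,250*.7],.2),ray(d["top"],[680*.7,400*.7],0.1))
print("grip world", ext(p,[0,.125,q[1]]))
E
```

```text
top [ 0.6004 -0.2214  0.0705] [-0.3 -0.1  0.1 -0.2 -0.2  0.4  0.4 -0.1]
scene [ 0.5997 -0.2211  0.0791] [ 0.   0.  -0.4 -0.   0.9  0.4 -0.5 -0.5]
both [ 0.6001 -0.2213  0.0738] [-0.5  0.2 -0.2 -0.2 -0.1  0.4  0.5  0.3  0.4 -0.3 -0.1  0.   0.8  0.4
 -0.6 -0.9]
grip x,z [0.00160133 0.19936901] res [-0.24498246 -0.03244728 -0.28149367  0.03360985]
scene grip seats [[327.8, 218.2], [261.2, 209.7], [260.5, 190.1]]
top grip seats [[351.0, 191.8], [272.4, 199.0], [271.3, 193.3]]
oil spout [ 0.51870014 -0.09301619]
weight [ 0.52710722 -0.02845074]
oil [ 0.52081031 -0.09249781]
weight [ 0.53230542 -0.02792786]
counter edge [0.39940189 0.02565383] big machine right-front corner z~.2 [ 0.56005715 -0.0236381 ] rightmachine corner [ 0.61483118 -0.3468922 ] [ 0.45556345 -0.42706458]
grip world [[ 0.59089824 -0.09661954  0.19936901]]
```

```bash
python3 - <<'E'
from h import *
d=pickle.load(open("c0.pkl","rb"))
def tri(s,t):
    f=lambda p:np.r_[proj(d["scene"],p)[0]-np.array(s)*.7,proj(d["top"],p)[0]-np.array(t)*.7]
    r=least_squares(f,[.5,0,.2]); return r.x.round(3),r.fun.round(1)
for n,s,t in(("dial",(102,72),(40,300)),("L bottom corner",(307,345),(312,303)),("L box top near corner",(288,290),(283,290)),("wheel knob",(345,191),(308,108)),("R box top-left",(607,310),(632,248)),("R column upper",(690,195),(780,155)),("R col corner2",(625,75),(650,0)),("knob handle R",(680,372),(752,332)),("R box front bottom corner",(610,492),(680,407))): print(n,*tri(s,t))
s=get_state()
print(ray(d["top"],[210,325],0),finger_overhang() if callable(finger_overhang) else finger_overhang)
E
```

```text
dial [0.537 0.106 0.53 ] [ 7.2  0.9 -4.8  1.6]
L bottom corner [ 0.59   0.01  -0.011] [-0.1  0.   0.  -0. ]
L box top near corner [0.589 0.021 0.143] [-0.9  0.   0.8 -0.2]
wheel knob [ 0.821 -0.     0.086] [-0.2  0.   0.1 -0. ]
R box top-left [ 0.628 -0.38   0.151] [-10.7   1.9   8.7  -2.2]
R column upper [ 0.667 -0.432  0.354] [-0.5  0.1  0.4 -0.1]
R col corner2 [ 0.791 -0.33   0.389] [-13.7   3.2   9.3  -2.3]
knob handle R [ 0.526 -0.465  0.214] [-2.3  0.5  2.  -0.5]
R box front bottom corner [ 0.443 -0.453  0.015] [ 2.6 -0.4 -2.4  0.6]
[0.38142187 0.02580037] 0.017
```

>>> jog_arm --pt "0 0 -0.01 0 0 -0.166 1" --pt "0 0 -0.01 0 0 -0.166 1" --pt "0 0 -0.01 0 0 -0.167 1"

```text
time_s: 0.48
tool_pos: [0.2266, 0.501, 0.2782]
tcp_rot: [-0.04, 0.999, -0.0, -0.0]
wrist_force: [0.7, -0.7, 0.1]
finger_gap: 1.001
gripper_force: 0.0
```

>>> jog_arm --pt "-0.004 -0.02 0 0 0 0 -1" --pt "-0.008 -0.047 0 0 0 0 -1" --pt "-0.008 -0.047 0 0 0 0 -1" --pt "-0.008 -0.047 0 0 0 0 -1" --pt "-0.008 -0.047 0 0 0 0 -1" --pt "-0.008 -0.047 0 0 0 0 -1" --pt "-0.008 -0.047 0 0 0 0 -1" --pt "-0.008 -0.047 0 0 0 0 -1" --pt "-0.008 -0.047 0 0 0 0 -1" --pt "-0.008 -0.047 0 0 0 0 -1" --pt "-0.008 -0.047 0 0 0 0 -1" --pt "-0.008 -0.047 0 0 0 0 -1" --pt "-0.001 -0.002 0 0 0 0 -1"

```text
time_s: 2.1
tool_pos: [0.3598, -0.0318, 0.278]
tcp_rot: [-0.035, 0.999, 0.0, -0.0]
wrist_force: [-0.9, 1.3, -0.9]
finger_gap: -0.003
gripper_force: 0.0
```

>>> jog_arm --pt "-0.02 -0.007 0 0 0 0 -1" --pt "-0.037 -0.013 0 0 0 0 -1" --pt "-0.037 -0.013 0 0 0 0 -1" --pt "-0.037 -0.013 0 0 0 0 -1" --pt "-0.037 -0.013 0 0 0 0 -1" --pt "-0.037 -0.013 0 0 0 0 -1" --pt "-0.021 -0.009 0 0 0 0 -1" --pt "0 0 0.02 0 0 0 -1"

```text
time_s: 3.1
tool_pos: [0.5922, -0.0929, 0.2582]
tcp_rot: [-0.038, 0.999, -0.0, 0.001]
wrist_force: [-0.1, 0.8, -1.2]
finger_gap: 0.002
gripper_force: 0.0
```

```bash
python3 - <<'E'
from h import *
d={}
ims=[]
for n,(x,y,w,h) in dict(top=(200,120,220,160),scene=(180,130,220,160)).items():
    c=read_camera(n); d[n]=c
    ims.append(cv2.resize(c["img"][y:y+h,x:x+w,::-1],(400,291),interpolation=cv2.INTER_CUBIC))
cv2.imwrite("pics/over_grip.png",np.hstack(ims)); s=get_state(); print(s["tool_pos"],s["joints"].round(2))
E
```

```text
[ 0.59013307 -0.09222386  0.25596054] [-0.35  0.46  1.14  0.    1.54 -2.  ]
```

View pics/over_grip.png

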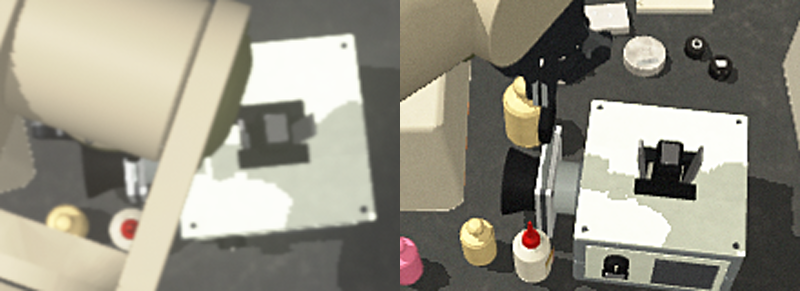

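The picture shows the closed fingers at (540,95) of the composite, right above the gate grip at (545,112), with the bottle and weight upright. Now I push down.

>>> jog_arm --pt "0 -0.004 0 0 0 0 -1" --pt "0 0 0.012 0 0 0 -1" --pt "0 0 0.01 0 0 0 -1" --pt "0 0 0.01 0 0 0 -1" --pt "0 0 0.01 0 0 0 -1"

```text
time_s: 3.82
tool_pos: [0.5909, -0.0974, 0.2158]
tcp_rot: [-0.037, 0.999, 0.0, -0.0]
wrist_force: [-1.1, 0.7, 2.2]
finger_gap: -0.0
gripper_force: 1.2
```

Contact: about 3 N upward. I keep pushing to the stop.

>>> jog_arm --pt "0 0 0.01 0 0 0 -1" --pt "0 0 0.01 0 0 0 -1" --pt "0 0 0.006 0 0 0 -1" --pt "0 0 0.003 0 0 0 -1" --pt "0 0 0 0 0 0 -1"

```text
time_s: 4.45
tool_pos: [0.5912, -0.0976, 0.1871]
tcp_rot: [-0.037, 0.999, -0.0, 0.0]
wrist_force: [0.4, 0.0, -0.7]
finger_gap: -0.003
gripper_force: 0.0
```

>>> jog_arm --pt "0 0 0.002 0 0 0 -1" --pt "0 0 0.002 0 0 0 -1"

```text
time_s: 4.7
tool_pos: [0.5915, -0.0977, 0.1854]
tcp_rot: [-0.037, 0.999, -0.001, 0.001]
wrist_force: [-6.1, 1.1, 22.1]
finger_gap: 0.0
gripper_force: 11.0
```

>>> jog_arm --pt "0 0 0.001 0 0 0 -1" --pt "0 0 0 0 0 0 -1"

```text
time_s: 4.95
tool_pos: [0.5914, -0.0977, 0.1854]
tcp_rot: [-0.037, 0.999, -0.001, 0.002]
wrist_force: [-7.2, 1.2, 18.0]
finger_gap: 0.005
gripper_force: 9.6
```

The stop is hit at TCP z = 0.1854 against 0.185 expected, so the gate is shut. Retreat up and go over to the cassette with the fingers open.

>>> jog_arm --pt "0 0 -0.015 0 0 0 -1" --pt "0 0 -0.03 0 0 0 -1" --pt "0 0 -0.035 0 0 0 -1" --pt "0 -0.015 0 0 0 0 1" --pt "0 -0.03 0 0 0 0 1" --pt "0 -0.03 0 0 0 0 1" --pt "0 -0.03 0 0 0 0 1" --pt "0 -0.019 0 0 0 0 1" --pt "0 0 0 0 0 0 1" --pt "0 0 0 0 0 0 1" --grip_force 40

```text
time_s: 6.2
tool_pos: [0.6003, -0.2204, 0.2622]
tcp_rot: [-0.037, 0.999, 0.0, -0.0]
wrist_force: [-0.3, -0.0, 1.1]
finger_gap: 1.001
gripper_force: 0.0
```

```bash
python3 - <<'E'
from h import *
ims=[]
for n,(x,y,w,h) in dict(top=(200,120,220,160),scene=(200,130,200,160)).items():
    c=read_camera(n)
    ims.append(cv2.resize(c["img"][y:y+h,x:x+w,::-1],(400,int(h*400/w))[:2],interpolation=cv2.INTER_CUBIC)[:290])
cv2.imwrite("pics/over_cas.png",np.hstack(ims)); s=get_state(); print(s["tool_pos"],s["tcp_rot"],s["joints"].round(2))
p=[.6001,-.2213]; y=2*np.arctan2(s["tcp_rot"][1],s["tcp_rot"][0])-np.pi
D=np.array(p)-s["tool_pos"][:2]; print("yaw",y,"tool dx,dy",-(np.cos(y)*D[0]+np.sin(y)*D[1]),-np.sin(y)*D[0]+np.cos(y)*D[1])
E
```

```text
[ 0.60030671 -0.22016787  0.26248178] [-3.76483335e-02  9.99291048e-01  5.45407265e-05  4.58079884e-05] [-0.54  0.54  1.    0.    1.61 -2.18]
yaw 0.07531446612233772 tool dx,dy 0.00029131068101893355 -0.0011133700463558005
```

View pics/over_cas.png

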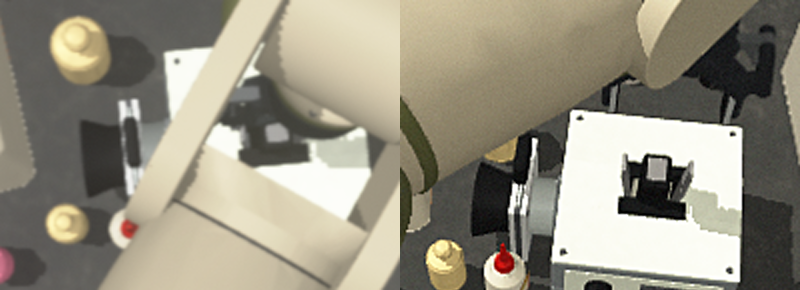

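The grip (top crop at (131,140)) now sits low on the frame. The open fingers straddle the cassette in the scene view, at (615,95) and (730,105) above it. Descend and check the force on the way.

>>> jog_arm --pt "0 -0.001 0.015 0 0 0 1" --pt "0 0 0.025 0 0 0 1" --pt "0 0 0.025 0 0 0 1" --pt "0 0 0.015 0 0 0 1" --pt "0 0 0.012 0 0 0 1" --pt "0 0 0.01 0 0 0 1" --pt "0 0 0.01 0 0 0 1" --pt "0 0 0 0 0 0 1"

```text
time_s: 7.3
tool_pos: [0.6001, -0.2221, 0.1497]
tcp_rot: [-0.037, 0.999, 0.0, -0.0]
wrist_force: [-0.5, 0.1, -0.1]
finger_gap: 1.003
gripper_force: 0.0
```

>>> jog_arm --pt "0 0 0 0 0 0 -1" --pt "0 0 0 0 0 0 -1" --pt "0 0 0 0 0 0 -1" --pt "0 0 0 0 0 0 -1" --pt "0 0 0 0 0 0 -1" --pt "0 0 0 0 0 0 -1" --pt "0 0 0 0 0 0 -1" --pt "0 0 0 0 0 0 -1" --grip_force 40

```text
time_s: 8.3
tool_pos: [0.601, -0.2217, 0.1525]
tcp_rot: [-0.037, 0.999, -0.0, 0.002]
wrist_force: [-1.3, 3.9, 10.8]
finger_gap: 0.429
gripper_force: 40.9
```

>>> jog_arm --pt "0 0 -0.002 0 0 0 -1" --pt "0 0 -0.002 0 0 0 -1" --pt "0 0 0 0 0 0 -1"

```text
time_s: 8.68
tool_pos: [0.6001, -0.2221, 0.1541]
tcp_rot: [-0.037, 0.999, 0.0, -0.0]
wrist_force: [-0.5, 0.7, -1.4]
finger_gap: 0.43
gripper_force: 40.5
```

```bash
python3 - <<'E'
from h import *
c=read_camera("scene"); x,y,w,h=260,150,150,110
cv2.imwrite("pics/grasp.png",cv2.resize(c["img"][y:y+h,x:x+w,::-1],None,fx=5,fy=5,interpolation=cv2.INTER_CUBIC))
E
```

```text
(no output)
```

View pics/grasp.png

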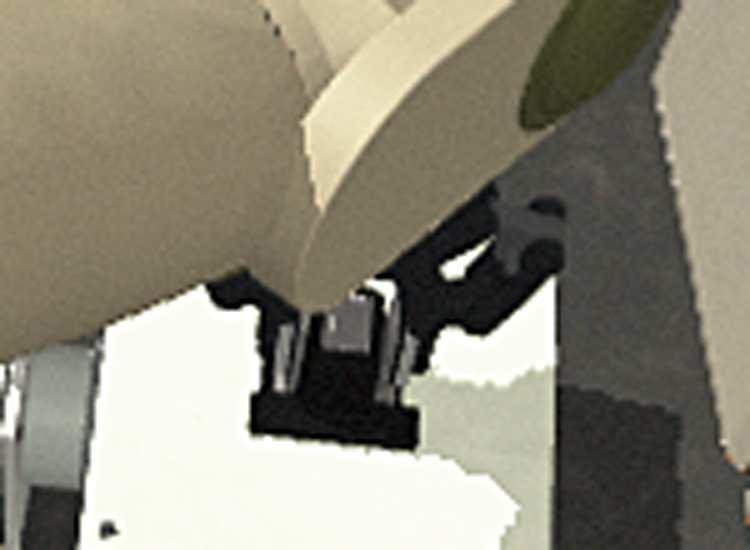

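The crop shows both catches upright and parallel between the pads, at (290,355) and (400,350), so they are squeezed in. Lift slowly at first.

>>> jog_arm --pt "0 0 -0.003 0 0 0 -1" --pt "0 0 -0.003 0 0 0 -1" --pt "0 0 -0.004 0 0 0 -1" --pt "0 0 0 0 0 0 -1"

```text
time_s: 9.22
tool_pos: [0.6004, -0.2221, 0.1648]
tcp_rot: [-0.037, 0.999, -0.0, 0.0]
wrist_force: [-0.3, 1.7, -2.4]
finger_gap: 0.429
gripper_force: 40.5
```

>>> jog_arm --pt "0 0 -0.006 0 0 0 -1" --pt "0 0 -0.01 0 0 0 -1" --pt "0 0 -0.01 0 0 0 -1" --pt "0 0 -0.01 0 0 0 -1" --pt "0 0 -0.01 0 0 0 -1" --pt "0 0 -0.01 0 0 0 -1" --pt "0 0 -0.01 0 0 0 -1" --pt "0 0 -0.01 0 0 0 -1" --pt "0 0 -0.01 0 0 0 -1" --pt "0 0 -0.006 0 0 0 -1" --pt "0 0 0 0 0 0 -1" --pt "0 0 0 0 0 0 -1" --pt "0 0 0 0 0 0 -1"

```text
time_s: 10.85
tool_pos: [0.6002, -0.2221, 0.2559]
tcp_rot: [-0.037, 0.999, 0.0, -0.0]
wrist_force: [-1.1, -0.1, -2.2]
finger_gap: 0.429
gripper_force: 40.5
```

```bash
python3 - <<'E'
from h import *
ims=[]
for n,(x,y,w,h) in dict(top=(200,110,200,160),scene=(200,110,200,190)).items():
    c=read_camera(n)
    ims.append(cv2.resize(c["img"][y:y+h,x:x+w,::-1],(400,h*2),interpolation=cv2.INTER_CUBIC))
ims[0]=cv2.copyMakeBorder(ims[0],0,60,0,0,cv2.BORDER_CONSTANT)
cv2.imwrite("pics/lift.png",np.hstack(ims)); s=get_state(); print(s["tool_pos"],s["wrist_force"],s["gripper_force"],s["finger_gap"])
E
```

```text
[ 0.60026233 -0.22217161  0.25606428] [ 0.01710227 -0.17489422 -2.87928992] 40.46146810054779 0.42961565679955727
```

View pics/lift.png

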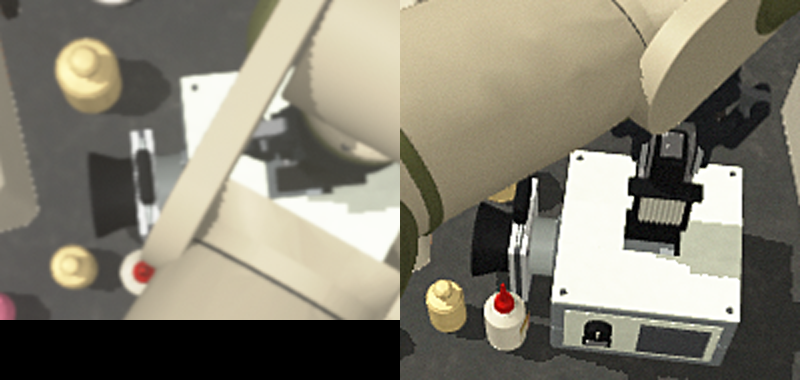

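The cassette hangs upright in the fingers at (665,185). Its underside is at (660,245), above the empty well. The gate is down, and the bottle (505,320) and weight (445,305) are standing. Handing in.

```bash
python3 -c "
from h import *
print(sign_off())"
```

```text
the job is handed in; nothing more can be done
None
```

The job is handed in: the gate is shut, and the cassette is held upright by its squeezed catches about 4 cm above the cover, with the oil bottle and weight still standing; the sign-off gave no verdict.

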